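# Straighten and space a row of balcony tiles

### The job

Lay out the loose tiles as a row with the bedded starter tile, touching them only with the tools, not with your fingers, because their faces are freshly sealed: first push them with the long edge of the grey float until the whole row is straight and square, its near edges flush with the starter's. Then step the wooden spacer along the row, setting it astride each tile and sliding the tile up towards the starter, so that every gap is just what the spacer gives, and finish with both tools lying flat in the steel tray. Leave the other things on the slab alone.

Things in the scene. Friction and masses are not known exactly. Their poses are not given: they have to be found in the camera images.
- starter: starter tile, bedded fast at the right-hand end of the row (seen from the robot); terracotta, 100 (x) x 60 (y) x 20 mm; origin at the centre of its underside. The row runs from it along its +y; its x points away from the robot. Loose tiles start askew (0.15 rad), with gaps of about 40 mm (more where one is absent), 12 to 35 mm nearer to the robot than its line
- tile1: a loose terracotta tile, the same as the starter: 100 (x) x 60 (y) x 20 mm, 0.24 kg, lying flat; origin at the centre of its underside; x, y, z roughly along the starter's axes at the start. May be absent; any of the four may be
- tile2: a loose terracotta tile, the same as the starter: 100 (x) x 60 (y) x 20 mm, 0.24 kg, lying flat; origin at the centre of its underside; x, y, z roughly along the starter's axes at the start. May be absent; any of the four may be
- tile3: a loose terracotta tile, the same as the starter: 100 (x) x 60 (y) x 20 mm, 0.24 kg, lying flat; origin at the centre of its underside; x, y, z roughly along the starter's axes at the start. May be absent; any of the four may be
- tile4: a loose terracotta tile, the same as the starter: 100 (x) x 60 (y) x 20 mm, 0.24 kg, lying flat; origin at the centre of its underside; x, y, z roughly along the starter's axes at the start. May be absent; any of the four may be
- float_grip (a point): middle of the handle of the grey float, 46 mm above its underside. The float: a flat rubber plate 90 (x) x 240 (y) x 14 mm with straight edges; on it, centred on two small end posts, a handle bar 26 wide (x), 110 long (y), 32 to 60 mm above the underside; grasp it across x. 0.35 kg. Starts flat in the tray, its long side along the tray's
- spacer_grip (a point): point on the centre line of the wooden spacer's handle, 68 mm above the underside of its feet. The handle, a block 30 (y) x 40 (x) mm from 40 to 90 mm up, stands in the middle of the bridge; grasp it across y. 0.18 kg. Starts flat in the tray, its y roughly along the tray's long side
- spacer_base (a point): centre of the spacer's underside. A bridge to set astride one tile: two feet, each 10 thick (y) x 60 (x) x 30 tall, 70 mm clear between them (5 mm free each side of a tile), under a plate 90 (y) x 60 (x), its top 40 mm up. Slid along the row to the starter, the trailing foot pushes the tile; when the leading foot meets the next tile the gap is 20 mm (80 centre to centre)
- tray: a fixed stainless steel tray, open on top, 320 (x) x 250 (y) mm outside, walls 3 mm thick and 20 mm high, floor 3 mm thick; to the left of the row; origin at the centre of its underside. The float starts in its half nearer the row (its -y), the spacer in the other half
- file: bystander: a chrome tile file with a black handle, 250 long, lying behind the row; leave it alone
- tape: bystander: a yellow tape measure, 75 x 40 x 65, behind the starter; leave it alone
- mug: bystander: a white mug, 80 across, 90 tall, behind the row; leave it alone
- primer: bystander: a bottle, 70 across, 190 tall, to the right of the row; leave it alone
- trowel: bystander: a flat metal spatula, 240 long, lying at the right; leave it alone
Mind the look-alikes: they are no part of the job. Leave any purple look-alike of the tile1 alone. Leave any white look-alike of the tile2 alone.

How it is judged (in metres and radians):
On the way, in this order (a step that is already met when the one before it is completed fails the run):
1. all loose tiles are in a straight line with the starter and square to it (x of tile1 in the frame of starter between -0.007 and 0.007 m and angle between the y axis of each of tile1, tile2, tile3, tile4 and the y axis of starter, either way round below 0.07 rad and x of tile2 in the frame of starter between -0.007 and 0.007 m and x of tile3 in the frame of starter between -0.007 and 0.007 m and x of tile4 in the frame of starter between -0.007 and 0.007 m), for 0.2 s.
2. every gap is set, the spacer still astride one of the tiles (all of step 1 and (y of tile1 in the frame of starter between 0.074 and 0.086 m or y of tile1 in the frame of tile2 between 0.074 and 0.086 m or y of tile1 in the frame of tile3 between 0.074 and 0.086 m or y of tile1 in the frame of tile4 between 0.074 and 0.086 m) and (y of tile2 in the frame of starter between 0.074 and 0.086 m or y of tile2 in the frame of tile1 between 0.074 and 0.086 m or y of tile2 in the frame of tile3 between 0.074 and 0.086 m or y of tile2 in the frame of tile4 between 0.074 and 0.086 m) and (y of tile3 in the frame of starter between 0.074 and 0.086 m or y of tile3 in the frame of tile1 between 0.074 and 0.086 m or y of tile3 in the frame of tile2 between 0.074 and 0.086 m or y of tile3 in the frame of tile4 between 0.074 and 0.086 m) and (y of tile4 in the frame of starter between 0.074 and 0.086 m or y of tile4 in the frame of tile1 between 0.074 and 0.086 m or y of tile4 in the frame of tile2 between 0.074 and 0.086 m or y of tile4 in the frame of tile3 between 0.074 and 0.086 m) and (horizontal distance between spacer_grip and tile1 below 0.014 m or horizontal distance between spacer_grip and tile2 below 0.014 m or horizontal distance between spacer_grip and tile3 below 0.014 m or horizontal distance between spacer_grip and tile4 below 0.014 m)), for 0.2 s.
At the end, for the whole second after the job is handed in: Every loose tile lies flat on the slab, its centre within 7 mm of the starter's line and square to it within 0.07 rad (4 degrees); on its starter side it has a neighbour 80 mm away centre to centre within 6 mm (a gap of 14 to 26 mm); float and spacer lie flat on the floor of the tray (all of step 1 and (y of tile1 in the frame of starter between 0.074 and 0.086 m or y of tile1 in the frame of tile2 between 0.074 and 0.086 m or y of tile1 in the frame of tile3 between 0.074 and 0.086 m or y of tile1 in the frame of tile4 between 0.074 and 0.086 m) and (y of tile2 in the frame of starter between 0.074 and 0.086 m or y of tile2 in the frame of tile1 between 0.074 and 0.086 m or y of tile2 in the frame of tile3 between 0.074 and 0.086 m or y of tile2 in the frame of tile4 between 0.074 and 0.086 m) and (y of tile3 in the frame of starter between 0.074 and 0.086 m or y of tile3 in the frame of tile1 between 0.074 and 0.086 m or y of tile3 in the frame of tile2 between 0.074 and 0.086 m or y of tile3 in the frame of tile4 between 0.074 and 0.086 m) and (y of tile4 in the frame of starter between 0.074 and 0.086 m or y of tile4 in the frame of tile1 between 0.074 and 0.086 m or y of tile4 in the frame of tile2 between 0.074 and 0.086 m or y of tile4 in the frame of tile3 between 0.074 and 0.086 m) and height (world z) of each of tile1, tile2, tile3, tile4 below 0.004 m and angle between each of tile1, tile2, tile3, tile4, float_grip, spacer_grip's own z axis and vertical below 0.06 rad and x of float_grip in the frame of tray between -0.15 and 0.15 m and y of float_grip in the frame of tray between -0.115 and 0.115 m and z of float_grip in the frame of tray between 0.043 and 0.055 m and x of spacer_grip in the frame of tray between -0.15 and 0.15 m and y of spacer_grip in the frame of tray between -0.115 and 0.115 m and z of spacer_grip in the frame of tray between 0.065 and 0.077 m); the robot touches nothing.
It fails at once if the gripper's fingers touch a tile (contact force between the fingers and tile1 above 1 N or contact force between the fingers and tile2 above 1 N or contact force between the fingers and tile3 above 1 N or contact force between the fingers and tile4 above 1 N).
It fails at once if a bystander is moved by more than 25 mm (distance of any of file, tape, mug, primer, trowel from where it was at the start of the episode above 0.025 m).
Of tile1, tile2, tile3, tile4 only 2 to 4 are there at a start; the rules pass over those that are not, and their reading is None.
At some moment in a run one of float, spacer may be knocked a few centimetres aside while the robot is not near it.
Once in a run the grip may slacken for a moment while it holds something.
It also fails if it takes over 210 s, if anything falls off the work surface, if the arm or the gripper's body presses on something with over 40 N, if the wrist force passes 120 N, or if a joint passes its speed limit or range.

### The arm

A 6-joint arm with a two-finger parallel gripper is mounted at the origin on the work surface. World frame = base frame: x ahead of the robot, y to its left, z up, the work surface at z = 0. Lengths are in m, angles in degrees, forces in N, time in s.
With the tool pointing down it reaches from about 0.4 to 0.825 m from the base axis. Payload 7 kg.
Tool frame: the origin (TCP) lies at the very end of the fingers, on their centre line; the grasp point (between the pads) lies 19 mm behind it (r.hold_point_z is the distance from the TCP to the grasp point, in m); z points along the fingers, y is the line along which they close (so a half turn about z gives the same grasp; the last joint's range is limited). The gripper opens to 88 mm and grips with 3 to 60 N. Pads are 19 mm wide; open, the fingers measure 130 mm over their backs; the gripper's body (78 mm by 193 mm) begins 47 mm behind the grasp point.
Start: joints at [91.679, 20.546, 0.682, 0, -70.136, -16.507], TCP at [0.173, 0.652, 0.188] pointing down, gripper open.
Joint ranges: [-176.03, 176.03], [-82.01, 121.73], [-58.28, 71.71], [-173.87, 95.51], [-174.79, -0.11], [-173.66, 173.66]. Speed limits (degrees/s): [136.94, 136.94, 172.46, 180, 180, 180].

### API

Orientations are given as [roll, pitch, yaw] about the fixed x, y, z axes, in that order (R = Rz(yaw) Ry(pitch) Rx(roll)).
In Python, from plant import telemetry, vision, workorder, r gives the robot as it stands.
- The arm moves only by the tool move_arm, never from a script. Its argument "plan" is a list of rows, each a list of 7 numbers: the opening, from -1 (shut) to 1 (fully open), so that 0 is half open, then the shift along the world's x, y, z in m, then the turn, a rotation vector about the world's x, y, z in degrees. In form: [[fingers, dx, dy, dz, ax, ay, az], ...]. A call has 1 to 20 rows; each row shifts and turns the commanded pose from where the row before left it; what a row does not reach is not made up. A row lasts 1/8 s, in which the tool goes at most 62.5 mm and 10.7 degrees, less where a joint would pass 70% of its speed; a pose out of reach is approached as far as the arm can. A call is refused whole if a number of a shift passes 0.0625 or a number of a turn 10.7, either way. A call with a gripper value outside its range is refused whole. The fingers move at their own pace and stop on an object; "force" is the grip in N (left out, the last holds). Time passes only in rows, so rows that do not move let the fingers close. It gives the time, the measured TCP pose, the force, the opening and the grip force at its end, in the units of the state.
- telemetry.get_state(): the state, without advancing time (a new reading comes with each control period).
- vision.capture(name): name is "scene" or "top"; returns a dict with "img" (480x640x3 uint8, red, green, blue), "depth" (480x640 float32, m along the optical axis (not along the pixel's ray), 0 where there is no reading), "intrinsics" (3x3 intrinsics, pixels), "R" (3x3) and "t" (3): a world point X has camera coordinates R X + t. Camera axes: x right, y down, z forward; pixel columns grow to the right and rows downward; lengths in m; the calibration is good to about 2 mm. A picture is of the moment at which its call begins.
- workorder.close_job(): hands the job in; it is judged then, once.
The state is a dict: "time_s": time; "joints": joint angles; "qd": joint speeds; "joint_torque": joint torques, N m; "tcp_pos": TCP position; "eef_rot": TCP orientation; "contact_force": force on the tool from outside, world axes, zero at the start; "moment": the same for the moment, N m; "gripper_width": finger opening in m; "gripper_force": force on a finger pad.
Only numpy, scipy, OpenCV 4.12 (cv2) and the standard library are available. Lean on these libraries where they do the work, as an engineer would, in place of code of your own. Each camera call takes 0.05 s, during which the arm holds its last target. There are 200 camera calls.

## Working session

There is one attempt and no reset: what is moved stays moved. The work goes in short steps, Python scripts to look and compute and a tool call to move; the robot and the scene stay as the last step left them, time stands still between calls to the robot, and variables do not carry over. Pictures are saved under pics/ and viewed, at most 14 in all, crops included, and the job is handed in when it is done.

Besides the shell and the picture viewer there is one more tool, called after ">>>" by a JSON object that holds its "fn" and its "kwargs". move_arm: Moves the arm, as the interface text tells. Its arguments: {"type":"object","properties":{"plan":{"type":"array"},"force":{"type":"number"}},"required":["plan"]}

```bash
mkdir -p pics; cat > h.py <<'E'
import numpy as np, cv2
from plant import telemetry, vision, workorder, r
def snap(name, f):
    c=vision.capture(name); cv2.imwrite(f'pics/{f}.png',c['img'][:,:,::-1]); np.savez(f'/tmp/{f}.npz',**c); return c
def load(f): return dict(np.load(f'/tmp/{f}.npz'))
def px(c,u,v,z=None):
    K,R,t=c['intrinsics'],c['R'],c['t']
    d=R.T@np.linalg.inv(K)@np.array([u,v,1.]); o=-R.T@t
    if z is None: return o+d*c['depth'][int(v),int(u)]
    return o+d*(z-o[2])/d[2]
def cloud(c):
    v,u=np.mgrid[:480,:640]; D=c['depth']
    P=np.stack([u*D,v*D,D],-1)@np.linalg.inv(c['intrinsics']).T
    return (P-c['t'])@c['R']
E
python3 - <<'E'
from h import *
for n in('top','scene'):
    c=snap(n,n+'0'); print(n,c['R'].round(3).tolist(),c['t'],c['intrinsics'].tolist())
s=telemetry.get_state();print(s)
E
```

```text
top [[0.029, -0.999, 0.033], [-0.987, -0.034, -0.158], [0.159, -0.028, -0.987]] [-0.0276538   0.51799339  1.11248156] [[466.0957209822433, 0.0, 320.40184144763066], [0.0, 466.0957209822433, 236.27411830725526], [0.0, 0.0, 1.0]]
scene [[-0.866, 0.501, 0.01], [0.309, 0.549, -0.777], [-0.394, -0.669, -0.63]] [ 0.41951603 -0.08560758  1.52297291] [[535.6509304031906, 0.0, 321.4615010826223], [0.0, 535.6509304031906, 244.85322495632533], [0.0, 0.0, 1.0]]
{'time_s': 0.1, 'joints': array([ 9.16792427e+01,  2.05845335e+01,  6.41353649e-01, -1.82918034e-02,
       -7.01375750e+01, -1.65072368e+01]), 'qd': array([-0.01054968,  0.00833932,  0.15866959,  0.07881311, -0.01520595,
       -0.03975126]), 'joint_torque': array([-1.81586369e-03, -5.84164274e+01,  2.93750793e+01,  7.01568648e+00,
        1.01079335e-02, -6.30680302e-05]), 'tcp_pos': array([0.17264149, 0.65204589, 0.18746397]), 'eef_rot': array([ 1.79917687e+02, -6.45949010e-03, -1.48342164e+01]), 'contact_force': array([-0.26290611,  0.36949037, -0.17538125]), 'moment': array([ 0.04985882, -0.0359445 , -0.01806393]), 'gripper_force': 0.0, 'gripper_width': 0.08764314954969012}
```

View pics/top0.png

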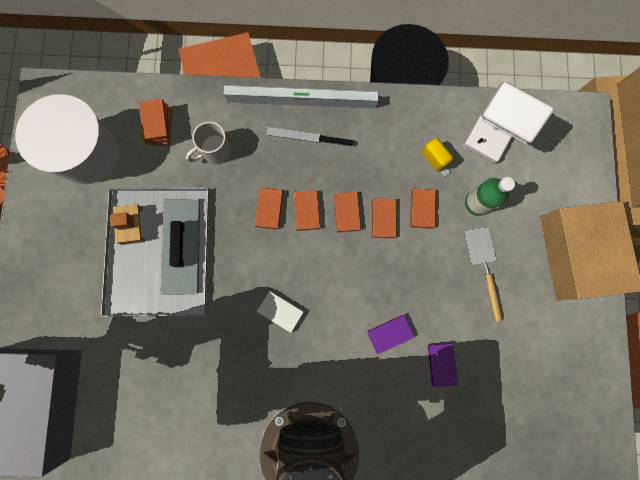

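View pics/scene0.png

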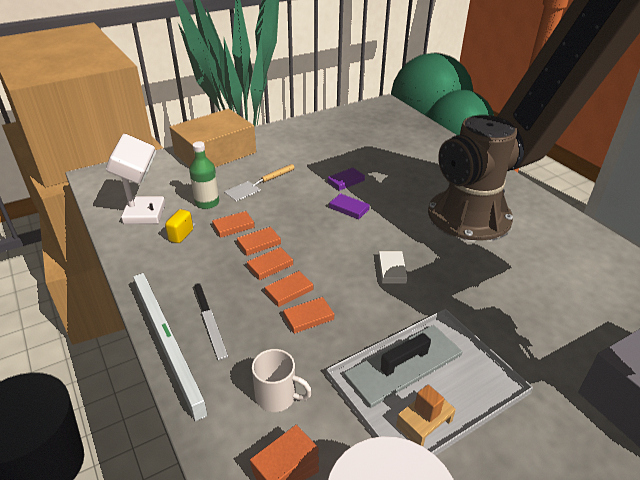

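The top view shows the starter at (424,208) with four loose tiles at (384,217), (347,211), (307,210) and (269,208). The tray is at (158,252), with the float's handle at (177,243) and the spacer at (125,222). The purple and white decoys lie nearer the robot.

```bash
cat >> h.py <<'E'
def rects(c,mask,z,zt,amin=60):
    """min-area rectangles (world xy) of the blobs of mask whose height is near z"""
    P=cloud(c); m=(mask&(abs(P[...,2]-z)<zt)).astype(np.uint8)
    n,l,st,_=cv2.connectedComponentsWithStats(m); out=[]
    for i in range(1,n):
        if st[i,4]<amin: continue
        v,u=np.nonzero(l==i)
        q=np.array([px(c,a,b,z)[:2] for a,b in zip(u,v)])
        (cx,cy),(w,h),a=cv2.minAreaRect((q*1000).astype(np.float32))
        if w<h: w,h,a=h,w,a+90   # a: angle of long side
        a=(a+90)%180-90
        out.append((round(cx),round(cy),round(w),round(h),round(a,1),st[i,4],np.median(P[v,u,2]).round(3)))
    return sorted(out,key=lambda o:o[1])
def tiles(c):
    I=c['img'].astype(int); return rects(c,(I[...,0]>110)&(I[...,0]-I[...,2]>70)&(I[...,1]<I[...,0]*.55),.02,.012)
E
python3 - <<'E'
from h import *
c=load('top0'); I=c['img'].astype(int); P=cloud(c)
for t in tiles(c): print(t)
for n,u,v in[('floattop',168,225),('handle',177,243),('sphandle',122,218),('spplate',134,230),('trayfloor',130,280),('slab',300,260)]: print(n,P[v,u].round(3))
def reg(u0,u1,v0,v1):
    m=np.zeros((480,640),bool); m[v0:v1,u0:u1]=1; return m
R=reg(100,220,185,320)
g=I.sum(-1)
print('handle',rects(c,R,.063,.008))
print('floatplate',rects(c,reg(158,205,195,298),.017,.006))
print('sphandle',rects(c,reg(105,150,200,250),.093,.012,20)); print('spplate',rects(c,reg(105,150,200,250),.043,.008,20))
# tray corners
for u,v in[(109,189),(208,188),(206,317),(102,315)]: print('tray',px(c,u,v,.02).round(3))
print('tray rim',rects(c,R,.02,.006))
print([ (n,px(c,u,v,0).round(3)[:2]) for n,u,v in [('file',266,132),('file2',355,143),('tape',437,153),('mug',208,145),('white',281,311),('purple',391,334)]])
E
python3 -c "
import cv2;i=cv2.imread('pics/top0.png')[180:325,95:215];cv2.imwrite('pics/crop0.png',cv2.resize(i,None,fx=4,fy=4,interpolation=2))"
```

```text
(605, -272, 99, 60, -0.6, np.int32(746), np.float64(0.02))
(577, -172, 97, 59, 0.7, np.int32(766), np.float64(0.02))
(589, -77, 98, 59, 6.0, np.int32(753), np.float64(0.02))
(590, 26, 98, 58, 6.4, np.int32(740), np.float64(0.02))
(590, 123, 98, 57, -4.1, np.int32(747), np.float64(0.02))
floattop [0.538 0.372 0.016]
handle [0.487 0.333 0.064]
sphandle [0.537 0.456 0.096]
spplate [0.518 0.445 0.044]
trayfloor [0.398 0.458 0.004]
slab [0.462 0.038 0.   ]
handle [(486, 337, 109, 27, 3.0, np.int32(504), np.float64(0.062))]
floatplate [(487, 338, 240, 91, 3.0, np.int32(2861), np.float64(0.016))]
sphandle [(534, 463, 44, 31, -87.9, np.int32(241), np.float64(0.092))]
spplate [(534, 464, 91, 63, 9.5, np.int32(645), np.float64(0.042))]
tray [0.625 0.526 0.02 ]
tray [0.637 0.278 0.02 ]
tray [0.313 0.261 0.02 ]
tray [0.311 0.511 0.02 ]
tray rim [(426, 270, 173, 4, 2.3, np.int32(114), np.float64(0.019)), (487, 337, 239, 90, 3.0, np.int32(2505), np.float64(0.017)), (472, 396, 319, 251, 2.2, np.int32(643), np.float64(0.019))]
[('file', array([0.8 , 0.14])), ('file2', array([ 0.779, -0.097])), ('tape', array([ 0.761, -0.317])), ('mug', array([0.758, 0.29 ])), ('white', array([0.333, 0.08 ])), ('purple', array([ 0.284, -0.196]))]
```

View pics/crop0.png

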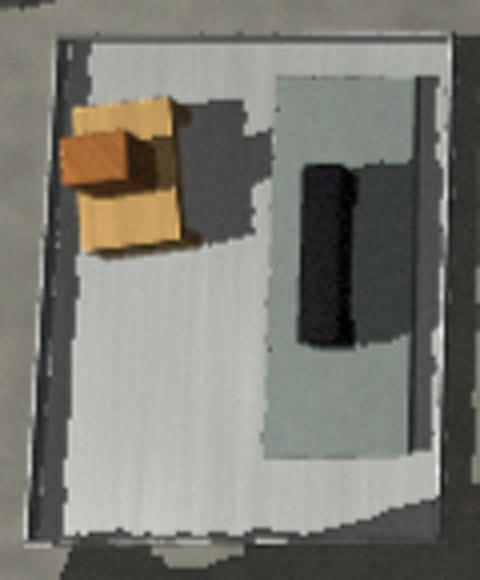

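The crop shows both tools lying flat in the tray, with the float's handle at crop (327,255) and the spacer's handle at (95,160). Over a 400 mm row the starter's angle must be known to a fraction of a degree, so I'll fit its edges subpixel.

```bash
cat >> h.py <<'E'
def edges(c,cx,cy,a,z=.02):
    """refine a tile top (100x60, mm/deg guess) by subpixel edge search; returns edge lines (angle, offset)"""
    g=c['img'].astype(np.float32); g=g[...,0]-.5*g[...,1]-.5*g[...,2]
    K,R,t=c['intrinsics'],c['R'],c['t']; th=np.radians(a); ex=np.array([np.cos(th),np.sin(th)]); ey=np.array([-ex[1],ex[0]])
    res={}
    for nm,n,tg,half,L in[('far',ex,ey,50,30),('near',-ex,ey,50,30),('left',ey,ex,30,50),('right',-ey,ex,30,50)]:
        s=np.linspace(-L+6,L-6,60); d=np.arange(-8,8.01,.25)
        W=np.array([cx,cy])+s[:,None,None]*tg+(half+d)[None,:,None]*n
        X=np.concatenate([W/1000,np.full(W.shape[:2]+(1,),z)],-1)@R.T+t
        p=(X/X[...,2:])@K.T
        I=cv2.remap(g,p[...,0].astype(np.float32),p[...,1].astype(np.float32),cv2.INTER_LINEAR)
        hi,lo=np.median(I[:,:8]),np.median(I[:,-8:]); mid=(hi+lo)/2
        below=I<mid; k=np.argmax(below,1)
        ok=(k>0); i=np.nonzero(ok)[0]; k=k[ok]
        f=(I[i,k-1]-mid)/(I[i,k-1]-I[i,k]); off=d[k-1]+.25*f
        q=np.polyfit(s[i],off,1)
        for _ in range(2):
            rr=abs(off-np.polyval(q,s[i])); kk=rr<max(.6,2*np.median(rr)); q=np.polyfit(s[i][kk],off[kk],1)
        ang=np.degrees(np.arctan(q[0]))*(-1 if nm in('far','left') and 1 else 1)
        # tangent rotated: dir=tg+q0*n
        v=tg+q[0]*n; A=np.degrees(np.arctan2(v[1],v[0])); A=A if nm in('left','right') else A-90
        res[nm]=(round(A,2),round(q[1],1),round(hi),round(lo),int(kk.sum()))
    return res
E
python3 - <<'E'
from h import *
c=load('top0'); d=load('scene0')
for t in tiles(c):
    print(t[:5]); e=edges(c,t[0],t[1],t[4]); print('  top',e)
    if t[1]<-200: print('  scene',edges(d,t[0],t[1],t[4]))
E
```

```text
(605, -272, 99, 60, -0.6)
  top {'far': (np.float64(-1.67), np.float64(1.0), 106, 7, 60), 'near': (np.float64(-1.65), np.float64(-1.0), 103, 8, 59), 'left': (np.float64(-1.65), np.float64(1.0), 103, 7, 56), 'right': (np.float64(-1.06), np.float64(1.0), 104, 3, 53)}
  scene {'far': (np.float64(-1.98), np.float64(0.2), 124, 9, 60), 'near': (np.float64(-1.79), np.float64(-0.6), 123, 13, 55), 'left': (np.float64(-2.96), np.float64(1.0), 123, 104, 49), 'right': (np.float64(-2.47), np.float64(2.0), 123, 7, 47)}
(577, -172, 97, 59, 0.7)
  top {'far': (np.float64(1.26), np.float64(-0.4), 106, 7, 60), 'near': (np.float64(1.94), np.float64(0.2), 103, 7, 60), 'left': (np.float64(0.73), np.float64(0.8), 103, 7, 60), 'right': (np.float64(0.37), np.float64(0.2), 104, 3, 60)}
(589, -77, 98, 59, 6.0)
  top {'far': (np.float64(6.08), np.float64(0.8), 106, 6, 60), 'near': (np.float64(6.23), np.float64(-1.0), 104, 7, 60), 'left': (np.float64(6.01), np.float64(-0.1), 104, 7, 60), 'right': (np.float64(5.67), np.float64(0.2), 104, 3, 57)}
(590, 26, 98, 58, 6.4)
  top {'far': (np.float64(6.37), np.float64(0.1), 107, 7, 60), 'near': (np.float64(6.37), np.float64(-0.4), 104, 7, 60), 'left': (np.float64(6.38), np.float64(-0.2), 104, 7, 59), 'right': (np.float64(6.38), np.float64(-0.5), 104, 3, 59)}
(590, 123, 98, 57, -4.1)
  top {'far': (np.float64(-3.53), np.float64(1.1), 107, 7, 60), 'near': (np.float64(-3.76), np.float64(-1.0), 104, 7, 59), 'left': (np.float64(-4.06), np.float64(0.1), 104, 7, 60), 'right': (np.float64(-4.17), np.float64(-0.9), 105, 3, 60)}
```

>>> {"fn": "move_arm", "kwargs": {"plan": [[0.2,0.05,-0.05,0,0,0,6],[0.2,0.05,-0.05,0,0,0,6],[0.2,0.05,-0.05,0,0,0,5.8],[0.2,0.05,-0.05,0,0,0,0],[0.2,0.05,-0.05,0,0,0,0],[0.2,0.05,-0.05,-0.03,0,0,0],[0.2,0.013,-0.015,-0.03,0,0,0],[0.2,0,0,0,0,0,0],[0.2,0,0,0,0,0,0]]}}

```text
time_s: 1.23
tcp_pos: [0.4476, 0.3765, 0.1345]
eef_rot: [-180.0, -0.0, 3.0]
contact_force: [0.3, 0.5, 0.2]
gripper_width: 0.0525
gripper_force: 0.0
```

```bash
python3 - <<'E'
from h import *
c=snap('top','top1')
m=np.zeros((480,640),bool); m[185:320,100:220]=1
print(rects(c,m,.063,.008),rects(c,m,.017,.006))
E
```

```text
[(487, 335, 108, 24, 4.3, np.int32(305), np.float64(0.062))] [(355, 269, 81, 20, -10.6, np.int32(76), np.float64(0.018)), (455, 271, 83, 5, 3.8, np.int32(63), np.float64(0.018)), (487, 337, 240, 91, 3.0, np.int32(2548), np.float64(0.016)), (602, 402, 252, 62, -87.7, np.int32(301), np.float64(0.019)), (343, 495, 149, 76, 42.4, np.int32(185), np.float64(0.018))]
```

>>> {"fn": "move_arm", "kwargs": {"plan": [[0.2,0.039,-0.0395,0,0,0,0],[0.2,0,0,-0.03,0,0,0],[0.2,0,0,0,0,0,0]]}}

```text
time_s: 1.65
tcp_pos: [0.4854, 0.3361, 0.103]
eef_rot: [179.9, 0.1, 3.0]
contact_force: [0.0, 0.1, 0.3]
gripper_width: 0.0527
gripper_force: 0.0
```

>>> {"fn": "move_arm", "kwargs": {"plan": [[0.2,0.0,0.0,-0.04,0,0,0],[0.2,0,0,-0.025,0,0,0],[0.2,0,0,-0.008,0,0,0],[-0.6,0,0,0,0,0,0],[-0.6,0,0,0,0,0,0],[-0.6,0,0,0,0,0,0],[-0.6,0,0,0,0,0,0]], "force": 50}}

```text
time_s: 2.52
tcp_pos: [0.4867, 0.3366, 0.0315]
eef_rot: [-180.0, -0.0, 3.0]
contact_force: [-0.1, -0.9, -0.2]
gripper_width: 0.0197
gripper_force: 0.0
```

```bash
python3 - <<'E'
from h import *
s=telemetry.get_state(); print(s['gripper_width'],s['gripper_force'])
c=snap('scene','s2'); d=snap('top','t2')
a=cv2.resize(c['img'][300:450,310:540],None,fx=2.4,fy=2.4); b=cv2.resize(d['img'][180:325,95:295],None,fx=2.4,fy=2.4)
b=cv2.copyMakeBorder(b,0,a.shape[0]-b.shape[0],0,a.shape[1]-b.shape[1],0)
o=np.vstack([a,b])[:600]; cv2.imwrite('pics/c2.png',cv2.resize(o,None,fx=.8,fy=.8)[:,:,::-1])
E
```

```text
0.019699617135481802 0.0
```

View pics/c2.png

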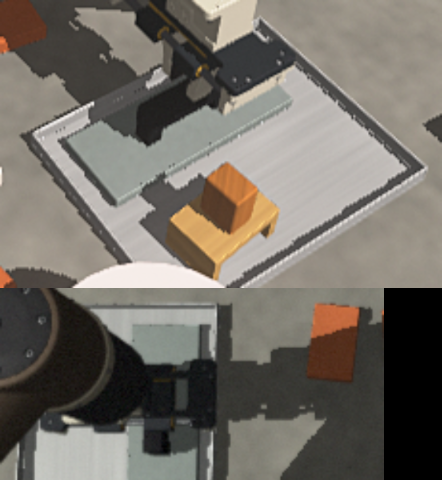

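The view is ambiguous. The fingers read 19.7 mm with no force, so I'll check a close-up with the TCP projected into it.

```bash
python3 - <<'E'
from h import *
c=load('s2'); I=c['img'].copy()
def pr(X): p=c['intrinsics']@(c['R']@np.array(X)+c['t']); return p[:2]/p[2]
for X in[(.4867,.3366,.0315),(.4867,.3366,.0505),(.541,.340,.063),(.432,.334,.063)]: print(X,pr(X).round())
P=cloud(c); 
a=cv2.resize(I[300:390,340:500],None,fx=5,fy=5,interpolation=2)
for X in[(.4867,.3366,.0315),(.541,.340,.063),(.432,.334,.063)]:
    q=((pr(X)-[340,300])*5).astype(int); cv2.circle(a,tuple(map(int,q)),5,(255,0,255),1)
cv2.imwrite('pics/c3.png',a[:,:,::-1])
E
```

```text
(0.4867, 0.3366, 0.0315) [404. 356.]
(0.4867, 0.3366, 0.0505) [405. 350.]
(0.541, 0.34, 0.063) [384. 357.]
(0.432, 0.334, 0.063) [426. 334.]
```

View pics/c3.png

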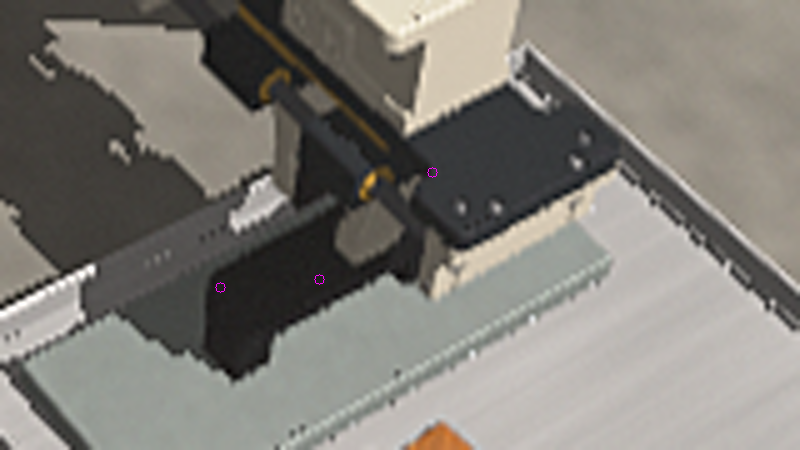

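```bash
python3 - <<'E'
from h import *
c=load('s2'); P=cloud(c)
for n,u,v in[('blob',370,235),('blob2',355,250),('blob3',390,220),('handleface',300,270),('hand2',240,340),('handle right',390,270),('blk corner',432,270),('corner2',445,280),('plate',470,200),('leftfinger',285,170),('hand top',240,280),('rod',410,210),('float plate',520,300)]:
    print(n,P[300+v//5,340+u//5].round(3))
print(telemetry.get_state()['eef_rot'],telemetry.get_state()['joints'].round(1))
E
```

```text
blob [0.489 0.362 0.086]
blob2 [0.497 0.363 0.083]
blob3 [0.479 0.361 0.089]
handleface [0.509 0.348 0.063]
hand2 [0.54  0.354 0.045]
handle right [0.451 0.34  0.02 ]
blk corner [0.523 0.427 0.154]
corner2 [0.514 0.427 0.144]
plate [0.508 0.425 0.181]
leftfinger [0.499 0.32  0.088]
hand top [0.532 0.34  0.062]
rod [0.511 0.401 0.153]
float plate [0.414 0.378 0.019]
[-1.79980115e+02 -1.84084510e-02  2.96555637e+00] [ 53.6  21.1 -21.2   0.  -47.6  39.4]
```

>>> {"fn": "move_arm", "kwargs": {"plan": [[-1,0,0,0,0,0,0],[-1,0,0,0,0,0,0],[-1,0,0,0,0,0,0]], "force": 50}}

```text
time_s: 3.0
tcp_pos: [0.4864, 0.3363, 0.0308]
eef_rot: [180.0, 0.0, 3.0]
contact_force: [-0.4, 0.7, -0.1]
gripper_width: 0.0007
gripper_force: 0.0
```

```bash
python3 - <<'E'
from h import *
print([ (k,getattr(r,k)) for k in dir(r) if not k.startswith('_')])
c=snap('scene','s4'); P=cloud(c)
for lo in np.arange(.0,.2,.01):
    m=(abs(P[...,0]-.487)<.03)&(abs(P[...,1]-.337)<.12)&(P[...,2]>=lo)&(P[...,2]<lo+.01)
    if m.any(): print(round(lo,2),m.sum(),P[m].min(0).round(3),P[m].max(0).round(3))
a=cv2.resize(c['img'][290:400,330:490],None,fx=5,fy=5,interpolation=2); cv2.imwrite('pics/c4.png',a[:,:,::-1])
E
```

```text
[('Unreachable', <class 'plant.Unreachable'>), ('hold_point_z', 0.0188)]
0.0 862 [0.457 0.217 0.   ] [0.517 0.455 0.01 ]
0.01 616 [0.457 0.27  0.01 ] [0.517 0.387 0.02 ]
0.02 107 [0.457 0.272 0.02 ] [0.516 0.384 0.025]
0.03 6 [0.459 0.349 0.038] [0.514 0.352 0.04 ]
0.04 66 [0.458 0.35  0.04 ] [0.516 0.355 0.05 ]
0.05 63 [0.457 0.348 0.05 ] [0.516 0.355 0.06 ]
0.06 192 [0.46  0.328 0.06 ] [0.517 0.355 0.067]
0.07 41 [0.475 0.321 0.07 ] [0.499 0.353 0.08 ]
0.08 69 [0.474 0.322 0.08 ] [0.5   0.354 0.09 ]
0.09 48 [0.479 0.32  0.09 ] [0.5   0.354 0.099]
0.1 18 [0.476 0.351 0.1  ] [0.498 0.356 0.108]
0.11 4 [0.493 0.354 0.111] [0.497 0.357 0.117]
0.13 49 [0.463 0.253 0.131] [0.517 0.427 0.14 ]
0.14 135 [0.458 0.253 0.14 ] [0.517 0.427 0.15 ]
0.15 193 [0.468 0.255 0.15 ] [0.517 0.431 0.16 ]
0.16 188 [0.458 0.267 0.16 ] [0.517 0.434 0.17 ]
0.17 1087 [0.457 0.239 0.17 ] [0.517 0.435 0.18 ]
0.18 356 [0.459 0.241 0.18 ] [0.517 0.434 0.19 ]
0.19 181 [0.461 0.321 0.19 ] [0.515 0.388 0.2  ]
```

View pics/c4.png

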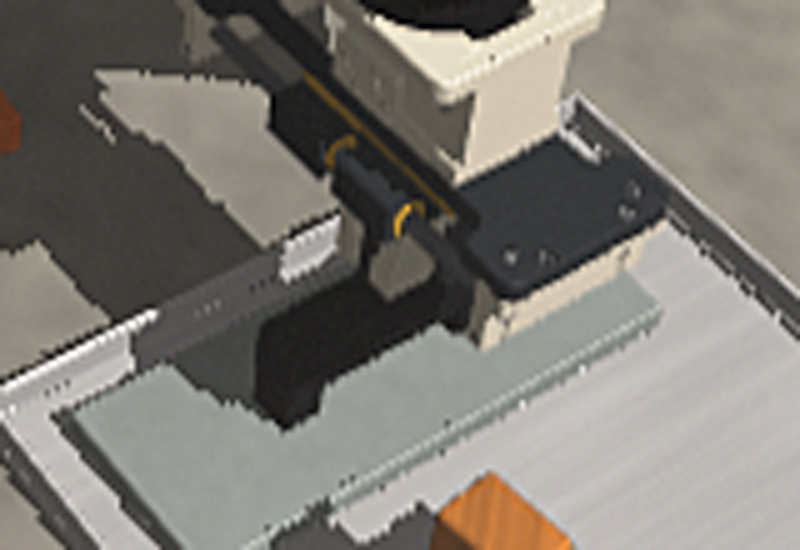

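Telemetry is about 35 mm low in z: the fingers closed above the bar, with their tips near z≈0.067 in the cloud. The xy readings agree. I'll touch the handle top, whose true z is 0.063, to calibrate.

>>> {"fn": "move_arm", "kwargs": {"plan": [[-1,0,0,-0.001,0,0,0],[-1,0,0,-0.001,0,0,0],[-1,0,0,0,0,0,0]]}}

```text
time_s: 3.42
tcp_pos: [0.4863, 0.3363, 0.0287]
eef_rot: [180.0, 0.0, 3.0]
contact_force: [-1.3, -0.0, -0.1]
gripper_width: 0.0004
gripper_force: 0.0
```

>>> {"fn": "move_arm", "kwargs": {"plan": [[-1,0,0,-0.001,0,0,0],[-1,0,0,-0.001,0,0,0],[-1,0,0,0,0,0,0]]}}

```text
time_s: 3.8
tcp_pos: [0.4863, 0.3363, 0.0267]
eef_rot: [180.0, 0.0, 3.0]
contact_force: [-0.6, 0.3, -0.2]
gripper_width: 0.0004
gripper_force: 0.0
```

>>> {"fn": "move_arm", "kwargs": {"plan": [[-1,0,0,-0.001,0,0,0],[-1,0,0,-0.001,0,0,0],[-1,0,0,0,0,0,0]]}}

```text
time_s: 4.18
tcp_pos: [0.4864, 0.3364, 0.0251]
eef_rot: [-180.0, -0.0, 3.0]
contact_force: [-0.6, -0.3, 3.1]
gripper_width: 0.0009
gripper_force: 1.4
```

Contact at reading 0.0253 makes true z = reading + 0.038.

>>> {"fn": "move_arm", "kwargs": {"plan": [[0.1,0,0,0.004,0,0,0],[0.1,0,0,0,0,0,0],[0.1,0,0,0,0,0,0],[0.1,0,0,0,0,0,0],[0.1,0,0,0,0,0,0],[0.1,0,0,0,0,0,0],[0.1,0,0,0,0,0,0],[0.1,0,0,-0.012,0,0,0],[0.1,0,0,-0.012,0,0,0],[0.1,0,0,-0.012,0,0,0],[0.1,0,0,0,0,0,0]]}}

```text
time_s: 5.55
tcp_pos: [0.4857, 0.3354, -0.0088]
eef_rot: [179.9, 0.1, 3.0]
contact_force: [0.3, -0.3, 0.2]
gripper_width: 0.0484
gripper_force: 0.0
```

>>> {"fn": "move_arm", "kwargs": {"plan": [[-0.8,0,0,0,0,0,0],[-0.8,0,0,0,0,0,0],[-0.8,0,0,0,0,0,0],[-0.8,0,0,0,0,0,0]], "force": 55}}

```text
time_s: 6.05
tcp_pos: [0.4867, 0.3368, -0.0067]
eef_rot: [-180.0, -0.0, 3.0]
contact_force: [0.2, 1.7, 1.5]
gripper_width: 0.0257
gripper_force: 55.0
```

>>> {"fn": "move_arm", "kwargs": {"plan": [[-0.8,0,0,0.03,0,0,0],[-0.8,0,0,0.05,0,0,0],[-0.8,0,-0.045,0,0,0,-9.0],[-0.8,-0.0027,-0.0492,0,0,0,-9.5],[-0.8,-0.003,-0.0492,0,0,0,-9.5],[-0.8,-0.003,-0.0492,0,0,0,-9.5],[-0.8,-0.003,-0.0492,0,0,0,-9.5],[-0.8,-0.003,-0.0492,0,0,0,-9.5],[-0.8,-0.003,-0.0492,0,0,0,-9.5],[-0.8,-0.003,-0.0492,0,0,0,-9.5],[-0.8,-0.003,-0.0492,0,0,0,-9.5],[-0.8,-0.003,-0.0482,0,0,0,-9.6],[-0.8,0,0,0,0,0,0],[-0.8,0,0,0,0,0,0],[-0.8,0,0,0,0,0,0]]}}

```text
time_s: 7.92
tcp_pos: [0.4597, -0.1496, 0.0728]
eef_rot: [180.0, 0.0, -91.5]
contact_force: [0.4, 0.9, -3.3]
gripper_width: 0.0257
gripper_force: 55.0
```

```bash
python3 - <<'E'
from h import *
c=snap('scene','s5'); d=snap('top','t5')
o=np.vstack([c['img'][150:420,150:550],d['img'][180:400,200:600]]); cv2.imwrite('pics/c5.png',o[:,:,::-1]); print(tiles(d))
E
```

```text
[(623, -74, 58, 29, -83.9, np.int32(192), np.float64(0.02)), (621, 28, 56, 34, -87.8, np.int32(222), np.float64(0.02)), (616, 121, 58, 47, -87.8, np.int32(301), np.float64(0.02))]
```

View pics/c5.png

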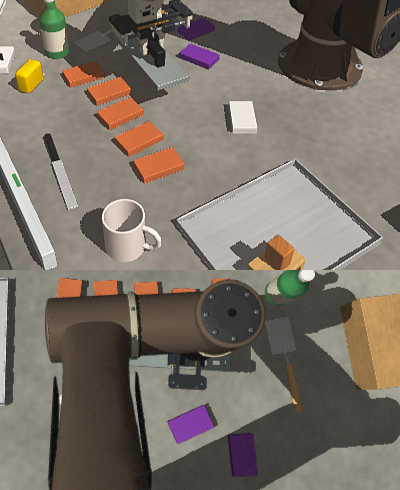

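>>> {"fn": "move_arm", "kwargs": {"plan": [[-0.8,0,0,-0.04,0,0,0],[-0.8,0,0,-0.03,0,0,0],[-0.8,0,0,-0.011,0,0,0],[-0.8,0,0,0,0,0,0],[-0.8,0.01,0,0,0,0,0],[-0.8,0.005,0,0,0,0,0],[-0.8,0.005,0,0,0,0,0],[-0.8,0.005,0,0,0,0,0],[-0.8,0.005,0,0,0,0,0],[-0.8,0.005,0,0,0,0,0],[-0.8,0.005,0,0,0,0,0],[-0.8,0.005,0,0,0,0,0],[-0.8,0,0,0,0,0,0]]}}

```text
time_s: 9.65
tcp_pos: [0.5057, -0.1504, -0.0081]
eef_rot: [-179.9, -0.0, -91.6]
contact_force: [0.2, -0.3, -2.5]
gripper_width: 0.0254
gripper_force: 55.0
```

>>> {"fn": "move_arm", "kwargs": {"plan": [[-0.8,0.002,0,0,0,0,0],[-0.8,0.002,0,0,0,0,0],[-0.8,0.001,0,0,0,0,0],[-0.8,0,0,0,0,0,0]]}}

```text
time_s: 10.15
tcp_pos: [0.5097, -0.1505, -0.0082]
eef_rot: [180.0, -0.0, -91.6]
contact_force: [-1.1, -0.4, -3.7]
gripper_width: 0.0259
gripper_force: 55.0
```

>>> {"fn": "move_arm", "kwargs": {"plan": [[-0.8,0.001,0,0,0,0,0],[-0.8,0.001,0,0,0,0,0],[-0.8,0,0,0,0,0,0]]}}

```text
time_s: 10.52
tcp_pos: [0.5119, -0.1504, -0.0082]
eef_rot: [-180.0, 0.0, -91.6]
contact_force: [-1.8, -0.2, -3.5]
gripper_width: 0.0255
gripper_force: 55.0
```

>>> {"fn": "move_arm", "kwargs": {"plan": [[-0.8,0.001,0,0,0,0,0],[-0.8,0.001,0,0,0,0,0],[-0.8,0,0,0,0,0,0]]}}

```text
time_s: 10.9
tcp_pos: [0.5137, -0.1504, -0.0082]
eef_rot: [180.0, 0.0, -91.6]
contact_force: [-3.5, 0.7, -2.4]
gripper_width: 0.0255
gripper_force: 55.0
```

```bash
python3 - <<'E'
from h import *
c=snap('scene','s6'); cv2.imwrite('pics/c6.png',cv2.resize(c['img'][190:360,190:420],None,fx=3,fy=3,interpolation=2)[:,:,::-1])
for t in tiles(c): print(t[:6])
E
```

```text
(609, -165, 100, 73, -4.5, np.int32(459))
(613, -76, 102, 75, -0.9, np.int32(734))
(593, 33, 107, 70, 7.5, np.int32(815))
(592, 129, 99, 69, -4.3, np.int32(953))
```

View pics/c6.png

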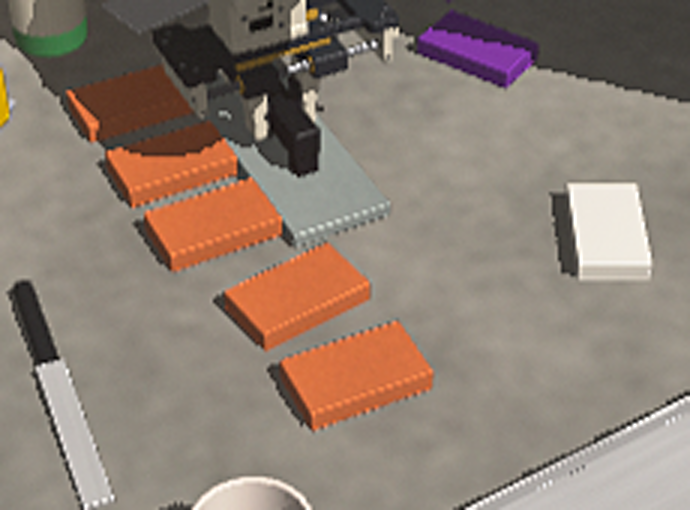

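The scene shows the float squarely behind tiles 1 and 2, at crop (170,165) and (210,222), with the starter in shadow at (130,100). I'll press gently until the starter stops the float.

>>> {"fn": "move_arm", "kwargs": {"plan": [[-0.8,0.0005,0,0,0,0,0],[-0.8,0.0005,0,0,0,0,0],[-0.8,0,0,0,0,0,0]]}}

```text
time_s: 11.32
tcp_pos: [0.5139, -0.1504, -0.0083]
eef_rot: [179.9, 0.0, -91.7]
contact_force: [-5.1, 1.7, -0.8]
gripper_width: 0.0262
gripper_force: 55.0
```

>>> {"fn": "move_arm", "kwargs": {"plan": [[-0.8,0.0005,0,0,0,0,0],[-0.8,0.0005,0,0,0,0,0],[-0.8,0,0,0,0,0,0]]}}

```text
time_s: 11.7
tcp_pos: [0.5141, -0.1504, -0.0085]
eef_rot: [179.9, 0.0, -91.7]
contact_force: [-7.2, 1.9, -1.8]
gripper_width: 0.0256
gripper_force: 55.0
```

Contact with the starter at x≈0.5138 agrees with vision to 0.6 mm. Next I'll back off and push tiles 3 and 4 onto the same line.

>>> {"fn": "move_arm", "kwargs": {"plan": [[-0.8,-0.005,0,0,0,0,0],[-0.8,-0.02,0,0,0,0,0],[-0.8,-0.03,0,0,0,0,0],[-0.8,0,0.04,0,0,0,0],[-0.8,0,0.04,0,0,0,0],[-0.8,0,0.04,0,0,0,0],[-0.8,0,0.04,0,0,0,0],[-0.8,0,0.04,0,0,0,0],[-0.8,0,0.035,0,0,0,0],[-0.8,0,0,0,0,0,0],[-0.8,0,0,0,0,0,0]]}}

```text
time_s: 13.08
tcp_pos: [0.4613, 0.085, -0.0079]
eef_rot: [-179.9, 0.0, -91.6]
contact_force: [0.1, -0.4, -2.9]
gripper_width: 0.0259
gripper_force: 55.0
```

```bash
python3 - <<'E'
from h import *
c=snap('scene','s7'); P=cloud(c)
# float plate top: grey, z ~ .016
I=c['img'].astype(int)
m=(abs(P[...,0]-.45)<.12)&(abs(P[...,1]-.085)<.2)&(I[...,0]-I[...,2]<20)
print(rects(c,m,.016,.006,150))
d=snap('top','t7')
for t in tiles(d): print(t[:6])
E
```

```text
[(334, 83, 97, 59, 62.7, np.int32(243), np.float64(0.02)), (463, 91, 240, 94, 88.3, np.int32(1588), np.float64(0.017)), (451, 274, 243, 11, 2.2, np.int32(352), np.float64(0.016))]
(636, -273, 58, 37, 87.3, np.int32(201))
(621, -174, 74, 59, 0.2, np.int32(380))
(612, -84, 98, 59, -2.0, np.int32(599))
(608, 27, 60, 56, 2.2, np.int32(341))
(629, 120, 57, 22, 88.9, np.int32(135))
```

>>> {"fn": "move_arm", "kwargs": {"plan": [[-0.8,0.01,0,0,0,0,0],[-0.8,0.01,0,0,0,0,0],[-0.8,0.005,0,0,0,0,0],[-0.8,0.005,0,0,0,0,0],[-0.8,0.005,0,0,0,0,0],[-0.8,0.005,0,0,0,0,0],[-0.8,0.005,0,0,0,0,0],[-0.8,0.005,0,0,0,0,0],[-0.8,0.004,0,0,0,0,0],[-0.8,0.003,0,0,0,0,0],[-0.8,0.002,0,0,0,0,0],[-0.8,0,0,0,0,0,0],[-0.8,0,0,0,0,0,0]]}}

```text
time_s: 14.8
tcp_pos: [0.52, 0.0846, -0.008]
eef_rot: [-180.0, 0.0, -91.6]
contact_force: [-0.3, 1.0, -3.2]
gripper_width: 0.0256
gripper_force: 55.0
```

>>> {"fn": "move_arm", "kwargs": {"plan": [[-0.8,-0.005,0,0,0,0,0],[-0.8,-0.02,0,0,0,0,0],[-0.8,-0.025,0,0.03,0,0,0],[-0.8,0,0,0.06,0,0,0],[-0.8,0.0017,0.0252,0,0,0,9.46],[-0.8,0.0017,0.0252,0,0,0,9.46],[-0.8,0.0017,0.0252,0,0,0,9.46],[-0.8,0.0017,0.0252,0,0,0,9.46],[-0.8,0.0017,0.0252,0,0,0,9.46],[-0.8,0.0017,0.0252,0,0,0,9.46],[-0.8,0.0017,0.0252,0,0,0,9.46],[-0.8,0.0017,0.0252,0,0,0,9.46],[-0.8,0.0017,0.0252,0,0,0,9.46],[-0.8,0.0017,0.0252,0,0,0,9.46],[-0.8,0,0,0,0,0,0],[-0.8,0,0,0,0,0,0]]}}

```text
time_s: 16.8
tcp_pos: [0.4863, 0.3362, 0.0817]
eef_rot: [180.0, 0.0, 2.9]
contact_force: [-0.7, 0.3, -2.3]
gripper_width: 0.026
gripper_force: 55.0
```

```bash
python3 - <<'E'
from h import *
d=snap('top','t8')
for t in tiles(d): print(t[:6], [ (v[0],v[1]) for v in edges(d,t[0],t[1],t[4]).values()])
m=np.zeros((480,640),bool); m[185:320,95:220]=1
c=snap('scene','s8'); P=cloud(c); m=(P[...,0]>.33)&(P[...,0]<.62)&(P[...,1]>.29)&(P[...,1]<.515)
print('scene plate',rects(c,m,.043,.006,60),'handle',rects(c,m,.093,.006,40))
cv2.imwrite('pics/c8.png',c['img'][:,:,::-1])
E
```

```text
(605, -272, 99, 60, -0.6, np.int32(707)) [(np.float64(-1.72), np.float64(1.0)), (np.float64(-1.54), np.float64(-1.0)), (np.float64(-1.81), np.float64(1.1)), (np.float64(-1.19), np.float64(1.1))]
(609, -173, 98, 59, -2.2, np.int32(695)) [(np.float64(-1.86), np.float64(0.4)), (np.float64(-1.99), np.float64(-0.2)), (np.float64(-2.45), np.float64(-0.0)), (np.float64(-2.1), np.float64(0.7))]Traceback (most recent call last):
  File "<stdin>", line 3, in <module>
  File "h.py", line 45, in edges
    q=np.polyfit(s[i],off,1)
    raise TypeError("expected non-empty vector for x")
TypeError: expected non-empty vector for x
```

>>> {"fn": "move_arm", "kwargs": {"plan": [[-0.8,0,0,-0.04,0,0,0],[-0.8,0,0,-0.03,0,0,0],[-0.8,0,0,-0.012,0,0,0],[-0.8,0,0,-0.0065,0,0,0],[-0.8,0,0,0,0,0,0]]}}

```text
time_s: 17.48
tcp_pos: [0.4873, 0.337, -0.0059]
eef_rot: [-180.0, -0.1, 3.0]
contact_force: [-0.8, -0.1, -2.9]
gripper_width: 0.0257
gripper_force: 55.0
```

>>> {"fn": "move_arm", "kwargs": {"plan": [[0,0,0,0,0,0,0],[0,0,0,0,0,0,0],[0,0,0,0,0,0,0],[0,0,0,0.02,0,0,0],[0,0,0,0.05,0,0,0],[0,0,0,0.06,0,0,0],[0,-0.04,-0.05,0,0,0,0],[0,-0.04,-0.05,0,0,0,0],[0,-0.04,-0.05,0,0,0,0],[0,0,-0.05,0,0,0,0],[0,0,-0.05,0,0,0,0],[0,0,0,0,0,0,0],[0,0,0,0,0,0,0]]}}

```text
time_s: 19.1
tcp_pos: [0.37, 0.0904, 0.1238]
eef_rot: [-180.0, -0.1, 2.9]
contact_force: [-0.3, 0.4, 0.4]
gripper_width: 0.0439
gripper_force: 0.0
```

```bash
python3 - <<'E'
from h import *
d=snap('top','t9'); c=snap('scene','s9'); P=cloud(c); m=(P[...,0]>.33)&(P[...,0]<.62)&(P[...,1]>.29)&(P[...,1]<.515)
print('scene plate',rects(c,m,.043,.006,60),'handle',rects(c,m,.093,.006,40))
P=cloud(d); m=(P[...,0]>.33)&(P[...,0]<.62)&(P[...,1]>.29)&(P[...,1]<.515)
print('top plate',rects(d,m,.043,.006,60),'handle',rects(d,m,.093,.006,40),'fl',rects(d,m,.063,.006,40),rects(d,m,.017,.005,400))
o=np.vstack([d['img'][180:330,90:490],c['img'][180:440,150:550]]); cv2.imwrite('pics/c9.png',o[:,:,::-1])
for t in tiles(d): print(t)
E
```

```text
scene plate [(484, 331, 112, 27, -9.4, np.int32(143), np.float64(0.044)), (536, 468, 95, 63, 9.7, np.int32(920), np.float64(0.044))] handle [(536, 468, 41, 34, -80.6, np.int32(367), np.float64(0.093))]
top plate [(535, 464, 91, 63, 9.3, np.int32(627), np.float64(0.042))] handle [(534, 464, 41, 30, -80.5, np.int32(222), np.float64(0.092))] fl [(482, 318, 109, 27, 2.3, np.int32(491), np.float64(0.062))] [(483, 325, 237, 78, 2.1, np.int32(2166), np.float64(0.017))]
(605, -272, 99, 59, -0.6, np.int32(719), np.float64(0.02))
(609, -173, 98, 60, -1.9, np.int32(736), np.float64(0.02))
(612, -84, 98, 59, -1.8, np.int32(713), np.float64(0.02))
(613, 19, 98, 58, -1.4, np.int32(680), np.float64(0.02))
(617, 125, 98, 57, -1.7, np.int32(726), np.float64(0.02))
```

View pics/c9.png

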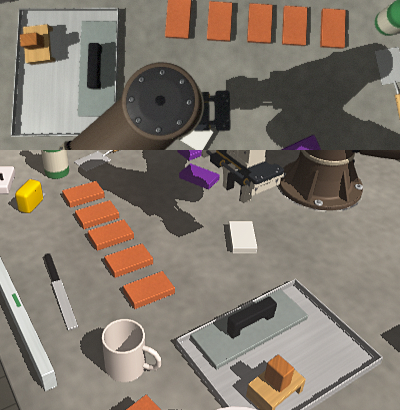

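Row is straight to about 1 mm. The float got nudged to the tray's −y wall but is still flat. Now the spacer.

>>> {"fn": "move_arm", "kwargs": {"plan": [[0.3,0.0183,0.0416,0,0,0,-9.28],[0.3,0.0183,0.0416,0,0,0,-9.28],[0.3,0.0183,0.0416,0,0,0,-9.28],[0.3,0.0183,0.0416,0,0,0,-9.28],[0.3,0.0183,0.0416,0,0,0,-9.28],[0.3,0.0183,0.0416,0,0,0,-9.28],[0.3,0.0183,0.0416,0,0,0,-9.28],[0.3,0.0183,0.0416,0,0,0,-9.28],[0.3,0.0183,0.0416,0,0,0,-9.26],[0.3,0,0,-0.03,0,0,0],[0.3,0,0,0,0,0,0],[0.3,0,0,0,0,0,0]]}}

```text
time_s: 20.7
tcp_pos: [0.5342, 0.465, 0.0938]
eef_rot: [-180.0, -0.0, -80.5]
contact_force: [-0.6, 0.4, 1.0]
gripper_width: 0.0569
gripper_force: 0.0
```

```bash
python3 - <<'E'
from h import *
c=snap('scene','s10'); P=cloud(c); m=(P[...,0]>.33)&(P[...,0]<.62)&(P[...,1]>.36)&(P[...,1]<.515)
print('scene plate',rects(c,m,.043,.006,60),'handle',rects(c,m,.093,.006,40))
E
```

```text
scene plate [(536, 468, 95, 62, 9.2, np.int32(911), np.float64(0.044))] handle [(536, 470, 37, 34, -79.5, np.int32(274), np.float64(0.094))]
```

>>> {"fn": "move_arm", "kwargs": {"plan": [[0.3,0,0,-0.035,0,0,0],[0.3,0,0,-0.03,0,0,0],[0.3,0,0,-0.015,0,0,0],[0.3,0,0,0,0,0,0],[-0.8,0,0,0,0,0,0],[-0.8,0,0,0,0,0,0],[-0.8,0,0,0,0,0,0],[-0.8,0,0,0,0,0,0],[-0.8,0,0,0,0,0,0]], "force": 55}}

```text
time_s: 21.88
tcp_pos: [0.5345, 0.4648, 0.014]
eef_rot: [-180.0, 0.0, -80.5]
contact_force: [-1.8, -0.7, 6.4]
gripper_width: 0.0297
gripper_force: 55.0
```

>>> {"fn": "move_arm", "kwargs": {"plan": [[-0.8,0,0,0.03,0,0,0],[-0.8,0,0,0.05,0,0,0],[-0.8,0.0057,-0.0491,0,0,0,6.1],[-0.8,0.0057,-0.0491,0,0,0,6.1],[-0.8,0.0057,-0.0491,0,0,0,6.1],[-0.8,0.0057,-0.0491,0,0,0,6.1],[-0.8,0.0057,-0.0491,0,0,0,6.1],[-0.8,0.0057,-0.0491,0,0,0,6.1],[-0.8,0.0057,-0.0491,0,0,0,6.1],[-0.8,0.0057,-0.0491,0,0,0,6.1],[-0.8,0.0057,-0.0491,0,0,0,6.1],[-0.8,0.0057,-0.0491,0,0,0,6.1],[-0.8,0.0057,-0.0491,0,0,0,6.1],[-0.8,0.0057,-0.0491,0,0,0,6.1],[-0.8,0.006,-0.0488,0,0,0,5.7],[-0.8,0,0,0,0,0,0],[-0.8,0,0,0,0,0,0]]}}

```text
time_s: 24.0
tcp_pos: [0.6081, -0.1736, 0.0926]
eef_rot: [-180.0, 0.1, -1.7]
contact_force: [0.2, 1.0, -2.1]
gripper_width: 0.0294
gripper_force: 55.0
```

```bash
python3 - <<'E'
from h import *
c=snap('scene','s11'); P=cloud(c); m=(P[...,0]>.54)&(P[...,0]<.68)&(P[...,1]>-.25)&(P[...,1]<-.1)
print('scene plate',rects(c,m,.122,.008,60))
cv2.imwrite('pics/c11.png',cv2.resize(c['img'][130:330,170:400],None,fx=3,fy=3,interpolation=2)[:,:,::-1])
E
```

```text
scene plate [(608, -167, 104, 63, 88.1, np.int32(388), np.float64(0.123))]
```

View pics/c11.png

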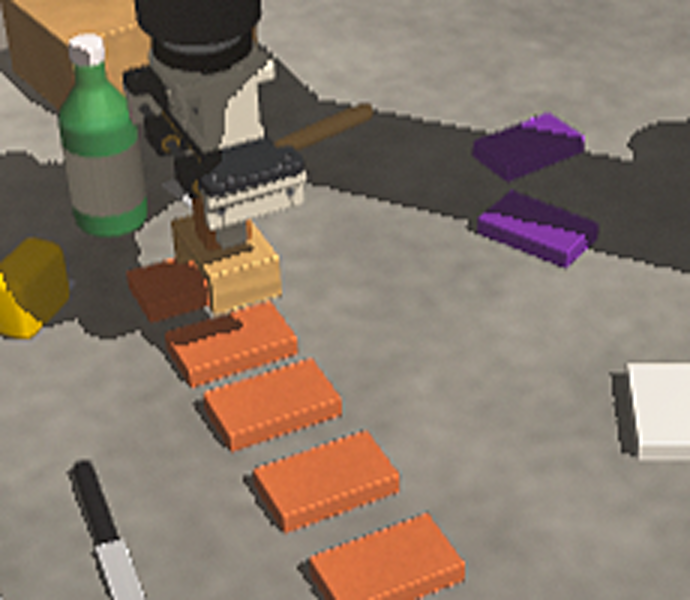

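The spacer hangs level over tile 1, at crop (230,265). I'll lower it in two stages.

>>> {"fn": "move_arm", "kwargs": {"plan": [[-0.8,0,0,-0.03,0,0,0],[-0.8,0,0,-0.025,0,0,0],[-0.8,0,0,-0.011,0,0,0],[-0.8,0,0,-0.004,0,0,0],[-0.8,0,0,0,0,0,0]]}}

```text
time_s: 24.68
tcp_pos: [0.6092, -0.1732, 0.0239]
eef_rot: [180.0, -0.0, -1.6]
contact_force: [1.4, -0.1, -1.6]
gripper_width: 0.0295
gripper_force: 55.0
```

>>> {"fn": "move_arm", "kwargs": {"plan": [[-0.8,0,0,-0.006,0,0,0],[-0.8,0,0,-0.005,0,0,0],[-0.8,0,0,0,0,0,0]]}}

```text
time_s: 25.05
tcp_pos: [0.6083, -0.1735, 0.0119]
eef_rot: [-180.0, 0.0, -1.6]
contact_force: [-0.6, -0.8, -1.3]
gripper_width: 0.03
gripper_force: 55.0
```

>>> {"fn": "move_arm", "kwargs": {"plan": [[-0.8,-0.0001,-0.004,0,0,0,0],[-0.8,-0.0001,-0.004,0,0,0,0],[-0.8,-0.0001,-0.004,0,0,0,0],[-0.8,-0.0001,-0.004,0,0,0,0],[-0.8,-0.0001,-0.003,0,0,0,0],[-0.8,-0.0001,-0.002,0,0,0,0],[-0.8,0,-0.001,0,0,0,0],[-0.8,0,0,0,0,0,0]]}}

```text
time_s: 26.05
tcp_pos: [0.608, -0.1956, 0.0123]
eef_rot: [180.0, 0.0, -1.6]
contact_force: [-0.0, 0.5, -1.7]
gripper_width: 0.0296
gripper_force: 55.0
```

>>> {"fn": "move_arm", "kwargs": {"plan": [[-0.8,0,-0.001,0,0,0,0],[-0.8,0,-0.001,0,0,0,0],[-0.8,0,0,0,0,0,0]]}}

```text
time_s: 26.42
tcp_pos: [0.608, -0.1975, 0.0123]
eef_rot: [180.0, 0.0, -1.6]
contact_force: [-0.6, 1.6, -1.6]
gripper_width: 0.0297
gripper_force: 55.0
```

>>> {"fn": "move_arm", "kwargs": {"plan": [[-0.8,0,-0.0007,0,0,0,0],[-0.8,0,-0.0008,0,0,0,0],[-0.8,0,0,0,0,0,0]]}}

```text
time_s: 26.8
tcp_pos: [0.608, -0.199, 0.0123]
eef_rot: [180.0, 0.0, -1.6]
contact_force: [0.1, 1.4, -2.7]
gripper_width: 0.0295
gripper_force: 55.0
```

>>> {"fn": "move_arm", "kwargs": {"plan": [[-0.8,0,-0.0007,0,0,0,0],[-0.8,0,-0.0008,0,0,0,0],[-0.8,0,0,0,0,0,0]]}}

```text
time_s: 27.18
tcp_pos: [0.6082, -0.1992, 0.0124]
eef_rot: [-179.9, -0.0, -1.7]
contact_force: [-0.7, 8.2, 0.3]
gripper_width: 0.0297
gripper_force: 55.0
```

Starter contact at y=−0.199. Next is tile 2.

>>> {"fn": "move_arm", "kwargs": {"plan": [[-0.8,0,0.003,0,0,0,0],[-0.8,0,0.003,0,0,0,0],[-0.8,0,0,0.015,0,0,0],[-0.8,0,0,0.03,0,0,0],[-0.8,0.001,0.036,0,0,0,0],[-0.8,0.001,0.036,0,0,0,0],[-0.8,0.001,0.0365,0,0,0,0],[-0.8,0,0,0,0,0,0],[-0.8,0,0,0,0,0,0],[-0.8,0,0,-0.02,0,0,0],[-0.8,0,0,-0.012,0,0,0],[-0.8,0,0,-0.003,0,0,0],[-0.8,0,0,0,0,0,0]]}}

```text
time_s: 28.8
tcp_pos: [0.6111, -0.0864, 0.0224]
eef_rot: [180.0, 0.0, -1.6]
contact_force: [-0.2, -0.4, -1.2]
gripper_width: 0.03
gripper_force: 55.0
```

>>> {"fn": "move_arm", "kwargs": {"plan": [[-0.8,0,0,-0.005,0,0,0],[-0.8,0,0,-0.005,0,0,0],[-0.8,0,0,0,0,0,0]]}}

```text
time_s: 29.18
tcp_pos: [0.6107, -0.086, 0.0119]
eef_rot: [180.0, 0.0, -1.6]
contact_force: [-0.3, -0.6, -1.6]
gripper_width: 0.0299
gripper_force: 55.0
```

```bash
python3 - <<'E'
from h import *
c=snap('scene','s12'); P=cloud(c); m=(P[...,0]>.54)&(P[...,0]<.68)&(P[...,1]>-.2)&(P[...,1]<0)
print('plate',rects(c,m,.043,.008,60))
cv2.imwrite('pics/c12.png',cv2.resize(c['img'][170:330,190:400],None,fx=3,fy=3,interpolation=2)[:,:,::-1])
E
```

```text
plate [(611, -80, 100, 63, 87.8, np.int32(395), np.float64(0.042))]
```

View pics/c12.png

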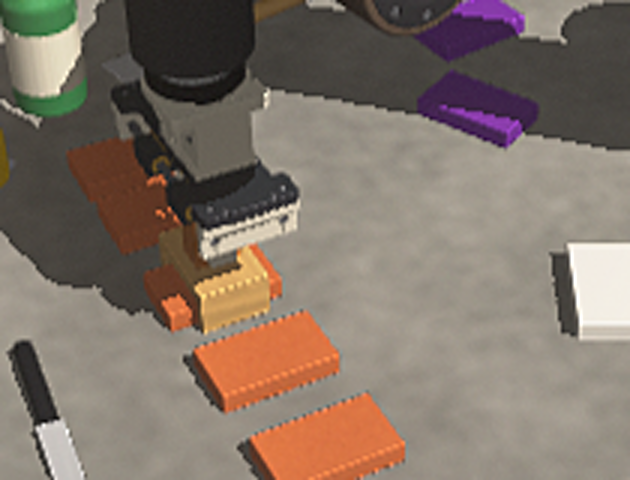

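>>> {"fn": "move_arm", "kwargs": {"plan": [[-0.8,-0.0002,-0.005,0,0,0,0],[-0.8,-0.0002,-0.005,0,0,0,0],[-0.8,-0.0001,-0.005,0,0,0,0],[-0.8,-0.0001,-0.005,0,0,0,0],[-0.8,-0.0001,-0.005,0,0,0,0],[-0.8,-0.0001,-0.004,0,0,0,0],[-0.8,-0.0001,-0.003,0,0,0,0],[-0.8,0,-0.0013,0,0,0,0],[-0.8,0,0,0,0,0,0],[-0.8,0,0,0,0,0,0]]}}

```text
time_s: 30.48
tcp_pos: [0.61, -0.1194, 0.0123]
eef_rot: [180.0, 0.0, -1.6]
contact_force: [0.3, -0.6, -1.5]
gripper_width: 0.0298
gripper_force: 55.0
```

>>> {"fn": "move_arm", "kwargs": {"plan": [[-0.8,0,0.0025,0,0,0,0],[-0.8,0,0.0025,0,0,0,0],[-0.8,0,0,0.015,0,0,0],[-0.8,0,0,0.03,0,0,0],[-0.8,0.001,0.033,0,0,0,0],[-0.8,0.001,0.033,0,0,0,0],[-0.8,0.001,0.033,0,0,0,0],[-0.8,0.0006,0.0323,0,0,0,0],[-0.8,0,0,0,0,0,0],[-0.8,0,0,0,0,0,0],[-0.8,0,0,-0.02,0,0,0],[-0.8,0,0,-0.012,0,0,0],[-0.8,0,0,-0.003,0,0,0],[-0.8,0,0,0,0,0,0]]}}

```text
time_s: 32.22
tcp_pos: [0.6139, 0.0166, 0.0224]
eef_rot: [180.0, 0.0, -1.6]
contact_force: [-0.0, 0.5, -1.7]
gripper_width: 0.0295
gripper_force: 55.0
```

>>> {"fn": "move_arm", "kwargs": {"plan": [[-0.8,0,0,-0.005,0,0,0],[-0.8,0,0,-0.005,0,0,0],[-0.8,0,0,0,0,0,0]]}}

```text
time_s: 32.6
tcp_pos: [0.6134, 0.017, 0.0119]
eef_rot: [180.0, 0.0, -1.6]
contact_force: [0.5, 0.9, -1.9]
gripper_width: 0.0298
gripper_force: 55.0
```

```bash
python3 - <<'E'
from h import *
c=snap('scene','s13'); P=cloud(c); m=(P[...,0]>.54)&(P[...,0]<.68)&(P[...,1]>-.1)&(P[...,1]<0.1)
print('plate',rects(c,m,.043,.008,60)); print(telemetry.get_state()['contact_force'])
for t in tiles(c): print(t)
for t in tiles(snap('top','t13')): print(t)
E
```

```text
plate [(614, 23, 100, 62, 88.4, np.int32(443), np.float64(0.042))]
[ 0.99468877 -0.03737877 -1.65344108]
(-1692, -831, 326, 93, -89.6, np.int32(230), np.float64(0.02))
(645, -280, 63, 27, 68.1, np.int32(92), np.float64(0.021))
(656, 44, 33, 18, 83.8, np.int32(73), np.float64(0.02))
(618, 132, 102, 70, -1.6, np.int32(972), np.float64(0.021))
(579, -109, 51, 34, -88.9, np.int32(129), np.float64(0.019))
(574, 25, 43, 18, -88.0, np.int32(60), np.float64(0.02))
(600, 138, 81, 42, 18.4, np.int32(188), np.float64(0.02))
```

>>> {"fn": "move_arm", "kwargs": {"plan": [[-0.8,-0.0002,-0.005,0,0,0,0],[-0.8,-0.0002,-0.006,0,0,0,0],[-0.8,-0.0002,-0.006,0,0,0,0],[-0.8,-0.0002,-0.006,0,0,0,0],[-0.8,-0.0002,-0.006,0,0,0,0],[-0.8,-0.0002,-0.006,0,0,0,0],[-0.8,-0.0001,-0.006,0,0,0,0],[-0.8,-0.0001,-0.006,0,0,0,0],[-0.8,-0.0001,-0.005,0,0,0,0],[-0.8,-0.0001,-0.003,0,0,0,0],[-0.8,0,-0.001,0,0,0,0],[-0.8,0,0,0,0,0,0],[-0.8,0,0,0,0,0,0]]}}

```text
time_s: 34.33
tcp_pos: [0.612, -0.0391, 0.0122]
eef_rot: [180.0, 0.0, -1.6]
contact_force: [0.5, 1.5, -2.4]
gripper_width: 0.0298
gripper_force: 55.0
```

>>> {"fn": "move_arm", "kwargs": {"plan": [[-0.8,0,0.0025,0,0,0,0],[-0.8,0,0.0025,0,0,0,0],[-0.8,0,0,0.015,0,0,0],[-0.8,0,0,0.03,0,0,0],[-0.8,0.001,0.0393,0,0,0,0],[-0.8,0.001,0.0393,0,0,0,0],[-0.8,0.001,0.0393,0,0,0,0],[-0.8,0.0015,0.0392,0,0,0,0],[-0.8,0,0,0,0,0,0],[-0.8,0,0,0,0,0,0],[-0.8,0,0,-0.02,0,0,0],[-0.8,0,0,-0.012,0,0,0],[-0.8,0,0,-0.003,0,0,0],[-0.8,0,0,0,0,0,0]]}}

```text
time_s: 36.08
tcp_pos: [0.6168, 0.1227, 0.0225]
eef_rot: [180.0, 0.0, -1.6]
contact_force: [0.5, -0.8, -1.4]
gripper_width: 0.0298
gripper_force: 55.0
```

>>> {"fn": "move_arm", "kwargs": {"plan": [[-0.8,0,0,-0.005,0,0,0],[-0.8,0,0,-0.005,0,0,0],[-0.8,0,0,0,0,0,0]]}}

```text
time_s: 36.45
tcp_pos: [0.6163, 0.123, 0.0119]
eef_rot: [180.0, 0.0, -1.6]
contact_force: [0.2, -0.5, -2.3]
gripper_width: 0.03
gripper_force: 55.0
```

```bash
python3 - <<'E'
from h import *
c=snap('scene','s14'); P=cloud(c); m=(P[...,0]>.54)&(P[...,0]<.68)&(P[...,1]>0)&(P[...,1]<0.25)
print('plate',rects(c,m,.043,.008,60))
for t in tiles(snap('top','t14')): print(t)
E
```

```text
plate [(618, 128, 99, 62, -89.3, np.int32(471), np.float64(0.042))]
```

>>> {"fn": "move_arm", "kwargs": {"plan": [[-0.8,-0.0002,-0.005,0,0,0,0],[-0.8,-0.0002,-0.006,0,0,0,0],[-0.8,-0.0002,-0.006,0,0,0,0],[-0.8,-0.0002,-0.006,0,0,0,0],[-0.8,-0.0002,-0.006,0,0,0,0],[-0.8,-0.0002,-0.006,0,0,0,0],[-0.8,-0.0002,-0.006,0,0,0,0],[-0.8,-0.0002,-0.006,0,0,0,0],[-0.8,-0.0002,-0.006,0,0,0,0],[-0.8,-0.0002,-0.006,0,0,0,0],[-0.8,-0.0001,-0.006,0,0,0,0],[-0.8,-0.0001,-0.006,0,0,0,0],[-0.8,-0.0001,-0.006,0,0,0,0],[-0.8,0,-0.003,0,0,0,0],[-0.8,0,-0.0021,0,0,0,0],[-0.8,0,0,0,0,0,0],[-0.8,0,0,0,0,0,0],[-0.8,0,0,0,0,0,0]]}}

```text
time_s: 38.8
tcp_pos: [0.6142, 0.041, 0.0123]
eef_rot: [180.0, 0.0, -1.6]
contact_force: [0.3, -1.4, -2.1]
gripper_width: 0.0296
gripper_force: 55.0
```

```bash
python3 - <<'E'
from h import *
c=snap('scene','s15'); P=cloud(c); m=(P[...,0]>.54)&(P[...,0]<.68)&(P[...,1]>-.05)&(P[...,1]<0.15)
print('plate',rects(c,m,.043,.008,60))
o=np.hstack([cv2.resize(c['img'][170:350,170:400],None,fx=2,fy=2),cv2.resize(snap('top','t15')['img'][170:350,200:360],None,fx=2,fy=2)])
cv2.imwrite('pics/c15.png',o[:,:,::-1])
E
```

```text
plate [(614, 46, 98, 63, 87.7, np.int32(451), np.float64(0.042))]
```

View pics/c15.png

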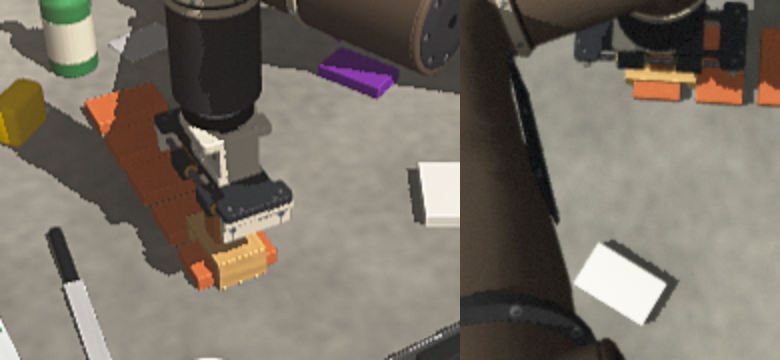

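>>> {"fn": "move_arm", "kwargs": {"plan": [[-0.8,0,0.0025,0,0,0,0],[-0.8,0,0.0025,0,0,0,0],[-0.8,0,0,0.015,0,0,0],[-0.8,0,0,0.03,0,0,0],[-0.8,0,0,0.05,0,0,0],[-0.8,-0.0089,0.0465,0,0,0,-8.77],[-0.8,-0.0089,0.0465,0,0,0,-8.77],[-0.8,-0.0089,0.0465,0,0,0,-8.77],[-0.8,-0.0089,0.0465,0,0,0,-8.77],[-0.8,-0.0089,0.0465,0,0,0,-8.77],[-0.8,-0.0089,0.0465,0,0,0,-8.77],[-0.8,-0.0089,0.0465,0,0,0,-8.77],[-0.8,-0.0089,0.0465,0,0,0,-8.77],[-0.8,-0.0088,0.0465,0,0,0,-8.74],[-0.8,0,0,0,0,0,0],[-0.8,0,0,0,0,0,0],[-0.8,0,0,0,0,0,0]]}}

```text
time_s: 41.02
tcp_pos: [0.5347, 0.4636, 0.1079]
eef_rot: [-180.0, 0.0, -80.5]
contact_force: [-0.2, -0.1, -2.4]
gripper_width: 0.0297
gripper_force: 55.0
```

```bash
python3 - <<'E'
from h import *
for n in('top','scene'):
    d=snap(n,n+'16')
    for t in tiles(d): print(n,t[:6])
c=d; P=cloud(c); m=(P[...,1]>.25)&(P[...,1]<.4)&(P[...,0]>.33)&(P[...,0]<.63)
print('float handle',rects(c,m,.063,.006,60))
E
```

```text
top (606, -272, 98, 59, -0.6, np.int32(733))
top (608, -193, 98, 60, -1.9, np.int32(722))
top (611, -114, 98, 59, -1.4, np.int32(716))
top (612, -34, 98, 58, -2.0, np.int32(687))
top (598, 41, 66, 46, -1.2, np.int32(235))
scene (-1692, -1400, 274, 100, -87.8, np.int32(154))
scene (610, -186, 233, 102, 88.1, np.int32(1890))
scene (612, -26, 99, 72, -1.8, np.int32(693))
scene (588, 30, 75, 37, -34.5, np.int32(211))
float handle [(472, 316, 47, 15, 1.7, np.int32(91), np.float64(0.064))]
```

Spacings are 79, 79 and 80 mm, with tile 4 partly hidden. Placing the spacer in the tray.

>>> {"fn": "move_arm", "kwargs": {"plan": [[-0.8,0,0,-0.04,0,0,0],[-0.8,0,0,-0.03,0,0,0],[-0.8,0,0,-0.017,0,0,0],[-0.8,0,0,-0.0063,0,0,0],[-0.8,0,0,0,0,0,0]]}}

```text
time_s: 41.75
tcp_pos: [0.535, 0.4649, 0.0151]
eef_rot: [-179.9, 0.0, -80.5]
contact_force: [-0.1, 0.0, -1.3]
gripper_width: 0.0299
gripper_force: 55.0
```

>>> {"fn": "move_arm", "kwargs": {"plan": [[0.3,0,0,0,0,0,0],[0.3,0,0,0,0,0,0],[0.3,0,0,0,0,0,0],[0.3,0,0,0,0,0,0],[0.3,0,0,0.02,0,0,0],[0.3,0,0,0.05,0,0,0],[0.3,0,0,0.06,0,0,0],[0.3,-0.05,0.03,0,0,0,0],[0.3,-0.05,0.04,0,0,0,0],[0.3,-0.05,0.04,0,0,0,0],[0.3,-0.05,0.04,0,0,0,0],[0.3,-0.05,0.02,0,0,0,0],[0.3,-0.04,0,0,0,0,0],[0.3,-0.04,0,0,0,0,0],[0.3,0,0,0,0,0,0],[0.3,0,0,0,0,0,0]]}}

```text
time_s: 43.75
tcp_pos: [0.208, 0.6321, 0.1454]
eef_rot: [-180.0, 0.1, -80.5]
contact_force: [0.6, -0.8, -0.2]
gripper_width: 0.057
gripper_force: 0.0
```

```bash
python3 - <<'E'
from h import *
d=snap('top','t17'); c=snap('scene','s17')
for t in tiles(d): print(t)
for n,k in(('top',d),('scene',c)):
    P=cloud(k); m=(P[...,0]>.33)&(P[...,0]<.62)&(P[...,1]>.27)&(P[...,1]<.515)
    print(n,'plate',rects(k,m,.043,.006,60),'sp handle',rects(k,m,.093,.006,40),'fl',rects(k,m,.063,.006,60),rects(k,m,.017,.005,400))
o=np.vstack([d['img'][110:330,90:490],c['img'][180:440,150:550]]); cv2.imwrite('pics/c17.png',o[:,:,::-1])
E
```

```text
(605, -272, 99, 60, -0.6, np.int32(744), np.float64(0.02))
(608, -193, 98, 60, -1.8, np.int32(763), np.float64(0.02))
(611, -114, 98, 59, -1.6, np.int32(754), np.float64(0.02))
(612, -34, 98, 58, -1.8, np.int32(721), np.float64(0.02))
(614, 45, 98, 58, -1.7, np.int32(732), np.float64(0.02))
top plate [(535, 465, 91, 62, 9.5, np.int32(625), np.float64(0.043))] sp handle [(534, 464, 41, 31, -79.4, np.int32(220), np.float64(0.092))] fl [(482, 319, 109, 27, 2.3, np.int32(491), np.float64(0.062))] [(490, 318, 255, 93, 2.2, np.int32(2865), np.float64(0.017))]
scene plate [(485, 332, 110, 27, -10.7, np.int32(147), np.float64(0.045)), (537, 468, 96, 62, 9.4, np.int32(905), np.float64(0.044))] sp handle [(537, 469, 42, 34, -81.5, np.int32(370), np.float64(0.094))] fl [(484, 324, 112, 30, 1.7, np.int32(600), np.float64(0.064)), (544, 475, 47, 26, -47.8, np.int32(112), np.float64(0.063))] [(489, 320, 258, 99, 1.9, np.int32(3366), np.float64(0.018))]
```

View pics/c17.png

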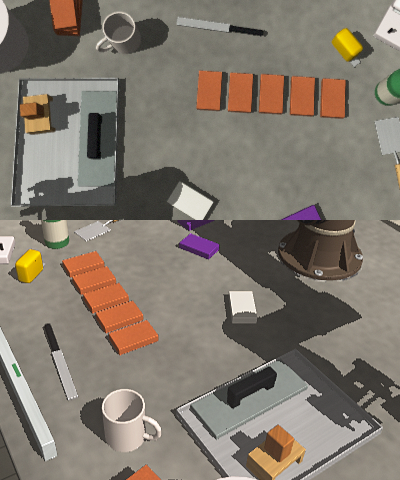

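The row is straight with 79–80 mm pitch, and both tools lie in the tray. I'll check that the float is flat, then hand in.

```bash
python3 - <<'E'
from h import *
d=load('t17'); P=cloud(d).reshape(-1,3)
q=P[(abs(P[:,0]-.482)<.11)&(abs(P[:,1]-.319)<.042)&(abs(P[:,2]-.017)<.008)]
a=np.linalg.lstsq(np.c_[q[:,:2]-q[:,:2].mean(0),np.ones(len(q))],q[:,2],rcond=None)[0]; print('float slope',a,len(q))
if np.hypot(*a[:2])<.04: print(workorder.close_job())
E
```

```text
float slope [0.00217378 0.00121292 0.01644995] 2358
the job is handed in; nothing more can be done
None
```

The job is handed in: the last camera check put all four tiles in line with the starter within about 2 mm and square to it, with gaps of 19–20 mm. The float and spacer are both lying in the tray.

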